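# Seat the blue mixer rotor on its keyed drive

### The job

The rotor with the blue grip is standing proud on its mixer drive because the flat end of its shaft lies across the drive slot. Turn it by its grip until the grip lines up with the two yellow marks on the drive and the rotor drops fully home, flat on the drive, then let go. Leave the orange rotor, which is already home, as it is.

Things in the scene. Friction and masses are not known exactly. Their poses are not given: they have to be found in the camera images.
- blue_rotor: Loose rotor, 0.3 kg: grey disc, 80 diameter, 14 thick; upright blue grip bar across its top, 50 long, 12 thick, 32 high; below it a 44 diameter shaft, 34 long, ending in a flat tang 42 x 12, 16 deep. Origin: centre of disc underside. z up, x along bar and tang (half turn is the same). Starts with the tang resting across the slot, 45 to 90 degrees off either way, origin 74 above the bench.
- blue_base: Its drive, fixed: white drum, 124 diameter, 60 high, grey control panel at -x, yellow marks on top at +x and -x. Origin: underside centre on the bench; z up, x along the slot and through both marks. Bore 52 wide; slot below it 24 wide, its edges 24 above the bench: a rotor within 15 degrees of the marks drops 14. Home: rotor origin 60 above this origin, disc flat on the drum.
- orange_rotor: Same rotor with an orange grip bar, already home in its own drive; leave alone. Same origin and axes.
- orange_base: Drive of the orange rotor, fixed; same shape, origin and axes as the blue rotor's drive.
There are look-alikes about, which are no part of the job. What is shaped like the blue_base but green or red is not meant.

How it is judged:
By the outcome, as a careful person would: the job done as asked, in the order asked, and still so for the second after the job is handed in, with the robot touching nothing.
It also fails if it takes over 32 s, if anything falls off the work surface, if the arm or the gripper's body presses on something with over 40 N, if the wrist force passes 120 N, or if a joint passes its speed limit or range.

### The arm

A 7-joint arm with a two-finger parallel gripper is mounted at the origin on a cart in front of the work surface, level with it; the furniture and walls round the work are solid. World frame = base frame: x ahead of the robot, y to its left, z up, the work surface at z = 0. Lengths are in m, angles in rad, forces in N, time in s.
With the tool pointing down it reaches from about 0.4 to 0.875 m from the base axis. Payload 19.3 kg.
Tool frame: the origin (TCP) lies at the very end of the fingers, on their centre line; the grasp point (between the pads) lies 19 mm behind it; z points along the fingers, y is the direction in which the jaws open and shut (so a half turn about z gives the same grasp; the last joint's range is limited). The gripper opens to 85 mm and grips with 20 to 120 N. Pads are 22 mm wide; open, the fingers measure 114 mm over their backs; the gripper's body (76 mm by 85 mm) begins 54 mm behind the grasp point. The pads swing forward as they close: fully open they stand 13 mm farther back than shut.
Start: joints at [1.11, 0.521, -0.036, 1.599, 0.021, 1.021, -0.113], TCP at [0.238, -0.578, 0.231] pointing down, gripper open.
Joint ranges: [-2.91, 2.91], [-0.3, 2.13], [-1.5, 1.42], [0.17, 2.43], [-1.26, 4.41], [0.16, 1.93], [-2.52, 2.52]. Speed limits (rad/s): [1.89, 1.89, 2.39, 2.39, 3.01, 3.01, 3.01].

### API

Orientations are given as [roll, pitch, yaw] about the fixed x, y, z axes, in that order (R = Rz(yaw) Ry(pitch) Rx(roll)).
In Python, from workcell import telemetry, imaging, ticket gives the robot as it stands.
- The arm moves only by the tool carry_out, never from a script. Its argument "series" is a list of rows, each a list of 7 numbers: the shift along the tool's x, y, z in m, then the turn, a rotation vector about the tool's x, y, z in rad, then the closure in counts, from 0 (fully open) to 255 (shut). In form: [[tx, ty, tz, ax, ay, az, jaw], ...]. A call has 1 to 10 rows; each row is the pose to reach, as a shift and turn from the pose commanded when the call began, along the tool's axes at that moment; what a row does not reach only later rows make up. A row lasts 1/8 s, in which the tool goes at most 62.5 mm and 10.7 degrees, less where a joint would pass 70% of its speed; a pose out of reach is approached as far as the arm can. A call with a gripper value outside its range is refused whole. The fingers move at their own pace and stop on an object; "force" is the grip in N (left out, the last holds). Time passes only in rows, so rows that repeat a pose let the fingers close. It gives the time, the measured TCP pose, the force and the opening at its end, in the units of the state.
- telemetry.observe(): the state, without advancing time (a new reading comes with each control period).
- imaging.grab_frame(name): name is "scene" or "top" or "wrist"; returns (picture, depth): 480x640x3 uint8, blue, green, red; 480x640 float32, m along the optical axis (not along the pixel's ray), 0 where there is no reading.
- imaging.camera_info(name): a dict with "mtx" (3x3 intrinsics, pixels), "dist_coeffs" ([k1, k2, p1, p2, k3] as OpenCV has them; the pictures are not rectified), "extrinsics" (4x4, takes a point from camera to world coordinates); the wrist camera has in their place "hand_eye" (4x4, takes a point from camera to tool coordinates, whose origin is the TCP and whose axes are the flange's). Camera axes: x right, y down, z forward; pixel columns grow to the right and rows downward; lengths in m; the calibration is good to about 2 mm. A picture is of the moment at which its call begins: read the wrist's pose just before it. camera_info takes no time and is no camera call.
- ticket.job_done(): hands the job in, once; it reports no verdict.
The state is a dict: "clock": time; "qpos": joint angles; "qd": joint speeds; "joint_efforts": joint torques, N m; "position": TCP position; "tool_rot": TCP orientation; "force": force on the tool from outside, world axes, zero at the start; "moment": the same for the moment, N m; "grip_width": finger opening in m.
Only numpy, scipy, OpenCV 4.12 (cv2) and the standard library are available. Lean on these libraries where they do the work, as an engineer would, in place of code of your own. Each camera call takes 0.05 s, during which the arm holds its last target.

## Working session

There is one attempt and no reset: what is moved stays moved. The work goes in short steps, Python scripts to look and compute and a tool call to move; the robot and the scene stay as the last step left them, time stands still between calls to the robot, and variables do not carry over. Pictures are saved under pics/ and viewed, and the job is handed in when it is done.

Besides the shell and the picture viewer there is one more tool, called after ">>>" as a command line: name --pt "numbers of a row" for each row, then --argument value for the rest. carry_out: Moves the arm, as the interface text tells. Its arguments: {"type":"object","properties":{"series":{"type":"array"},"force":{"type":"number"}},"required":["series"]}

```bash
mkdir -p pics; ls; python3 - <<'E'
from workcell import telemetry, imaging
import cv2,numpy as np
s=telemetry.observe();print(s)
for n in ("scene","top"):
    p,d=imaging.grab_frame(n);cv2.imwrite(f"pics/{n}0.png",p);np.save(f"{n}0.npy",d)
    c=imaging.camera_info(n);print(n,c)
print(imaging.camera_info("wrist"))
E
```

```text
pics
{'clock': 0.0, 'qpos': array([ 1.10982437,  0.52197412, -0.03630674,  1.59998562,  0.02122971,
        1.02111017, -0.11280801]), 'qd': array([-2.35659086e-04, -8.75784451e-04,  3.41155261e-04,  2.55496184e-04,
        1.76890190e-03, -1.87899768e-06,  2.57565481e-04]), 'joint_efforts': array([ 2.39274217e-03, -9.27112913e+01,  1.98090144e+00, -3.69924474e+01,
        1.80024351e-02,  8.16272426e-03,  1.69334130e-04]), 'position': array([ 0.23788696, -0.57760388,  0.23075885]), 'tool_rot': array([-3.14050676e+00,  1.13522432e-04,  3.90751254e-01]), 'force': array([-0.13016582,  0.05424866, -0.60514441]), 'moment': array([-0.00910444, -0.01812689,  0.03764598]), 'grip_width': 0.08534646795952901}
scene {'mtx': array([[601.93051781,   0.        , 317.76830089],
       [  0.        , 601.93051781, 240.13725521],
       [  0.        ,   0.        ,   1.        ]]), 'dist_coeffs': array([-0.05679106,  0.        ,  0.        ,  0.        ,  0.        ]), 'extrinsics': array([[-0.59088612, -0.52126235,  0.61574277, -0.35217299],
       [-0.80663027,  0.39514514, -0.43955423,  0.6478999
[... 549 characters left out ...]
794, -0.98621666,  0.97010506],
       [ 0.        ,  0.        ,  0.        ,  1.        ]])}
{'mtx': array([[333.78636776,   0.        , 326.00335767],
       [  0.        , 333.78636776, 242.21975106],
       [  0.        ,   0.        ,   1.        ]]), 'dist_coeffs': array([-0.06116494,  0.        ,  0.        ,  0.        ,  0.        ]), 'hand_eye': array([[-1.77024504e-04, -9.60846093e-01, -2.77082575e-01,
         7.06473101e-02],
       [ 9.99999984e-01, -1.59288924e-04, -8.65170263e-05,
         3.05294676e-04],
       [ 3.89933614e-05, -2.77082586e-01,  9.60846106e-01,
        -1.42958893e-01],
       [ 0.00000000e+00,  0.00000000e+00,  0.00000000e+00,
         1.00000000e+00]])}
```

View pics/scene0.png

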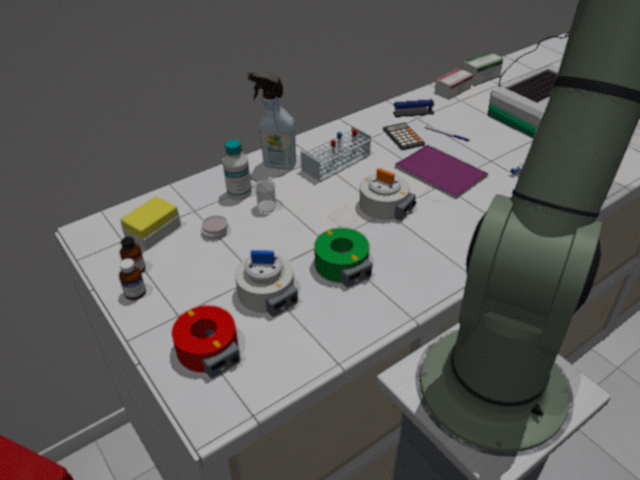

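View pics/top0.png

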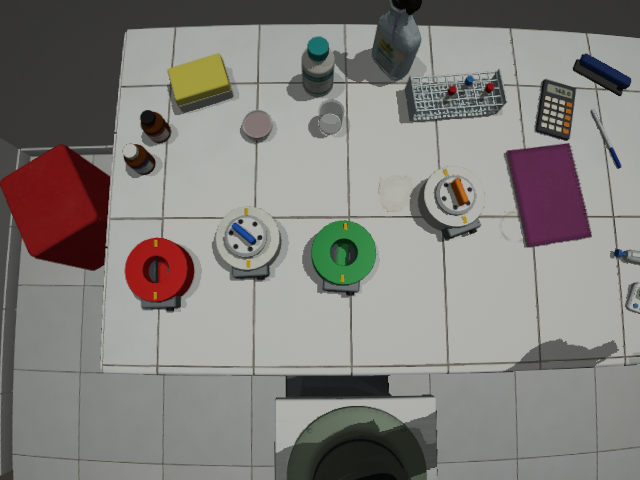

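The top view shows the blue grip near (244,235), with its yellow marks near (248,212) and (247,266). The orange rotor is at (460,192), well clear of it.

```bash
cat > h.py <<'E'
import cv2,numpy as np
from workcell import telemetry, imaging
from scipy.spatial.transform import Rotation as R
def T_of(n,s=None):
    c=imaging.camera_info(n)
    if n!="wrist": return c,c["extrinsics"]
    T=np.eye(4);T[:3,:3]=R.from_euler("xyz",s["tool_rot"]).as_matrix();T[:3,3]=s["position"]
    return c,T@c["hand_eye"]
def pts(c,T,uv,z=None,d=None):
    uv=np.asarray(uv,float).reshape(-1,1,2)
    n=cv2.undistortPoints(uv,c["mtx"],c["dist_coeffs"]).reshape(-1,2)
    r=np.c_[n,np.ones(len(n))]
    if d is not None: return (r*np.asarray(d)[:,None])@T[:3,:3].T+T[:3,3]
    r=r@T[:3,:3].T; k=(z-T[2,3])/r[:,2]
    return T[:3,3]+r*k[:,None]
def masks(p):
    h=cv2.cvtColor(p,cv2.COLOR_BGR2HSV)
    return cv2.inRange(h,(105,150,60),(125,255,255)),cv2.inRange(h,(20,120,120),(32,255,255))
def measure(p,d,c,T,box):
    x0,y0,x1,y1=box
    b,y=masks(p); roi=np.zeros_like(b);roi[y0:y1,x0:x1]=255
    b&=roi;y&=roi
    vv,uu=np.nonzero(b);P=pts(c,T,np.c_[uu,vv],d=d[vv,uu].astype(float))
    zt=np.percentile(P[:,2],95);print("bar px",len(P),"ztop",zt)
    m=(P[:,2]>zt-0.006)
    top=pts(c,T,np.c_[uu,vv][m],z=zt)[:,:2].astype(np.float32)
    rc=cv2.minAreaRect(top*1000);print("bar rect mm",rc)
    bx=cv2.boxPoints(rc);e=max((bx[1]-bx[0],bx[2]-bx[1]),key=np.linalg.norm)
    print("bar yaw",np.degrees(np.arctan2(e[1],e[0])))
    n,l,st,ce=cv2.connectedComponentsWithStats(y)
    for i in range(1,n):
        if st[i,4]>6:
            q=pts(c,T,[ce[i]],z=0.06)[0];dd=np.median(d[l==i])
            print("mark",ce[i],st[i,4],q,"depth z",pts(c,T,[ce[i]],d=[dd])[0][2])
E
python3 - <<'E'
from h import *
c,T=T_of("top");p=cv2.imread("pics/top0.png");d=np.load("top0.npy")
measure(p,d,c,T,(205,195,285,285))
c,T=T_of("scene");p=cv2.imread("pics/scene0.png");d=np.load("scene0.npy")
measure(p,d,c,T,(230,240,302,310))
E
```

```text
bar px 165 ztop 0.12248121907577289
bar rect mm ((458.3724365234375, 208.7179412841797), (47.9581184387207, 10.975587844848633), 50.22511291503906)
bar yaw 50.225105
mark [246. 211.] 21 [0.51121023 0.21250587 0.06      ] depth z 0.060580112470360103
mark [248.         263.18181818] 22 [0.40978408 0.20695162 0.06      ] depth z 0.060755436032920884
bar px 251 ztop 0.12079148296235959
bar rect mm ((455.6407470703125, 212.1765594482422), (40.402061462402344, 25.899662017822266), 21.995283126831055)
bar yaw 21.995308
mark [277.66666667 284.66666667] 9 [0.41243501 0.2057431  0.06      ] depth z 0.061456736762080966
```

>>> carry_out --pt "0.04 -0.03 0 0 0 0 0" --pt "0.08 -0.06 0 0 0 0 0" --pt "0.12 -0.09 0 0 0 0 0" --pt "0.16 -0.12 0 0 0 0 0" --pt "0.2 -0.15 0 0 0 0 0" --pt "0.24 -0.18 0 0 0 0 0" --pt "0.28 -0.21 0 0 0 0 0" --pt "0.32 -0.24 0 0 0 0 0" --pt "0.36 -0.27 0 0 0 0 0" --pt "0.405 -0.296 0 0 0 0 0"

```text
clock: 1.35
position: [0.5002, -0.1486, 0.2313]
tool_rot: [3.142, 0.0, 0.39]
force: [1.0, -0.9, 0.5]
grip_width: 0.0854
```

>>> carry_out --pt "0.012 -0.043 0 0 0 -0.06 0" --pt "0.025 -0.087 0 0 0 -0.12 0" --pt "0.037 -0.13 0 0 0 -0.18 0" --pt "0.05 -0.174 0 0 0 -0.24 0" --pt "0.062 -0.217 0 0 0 -0.3 0" --pt "0.075 -0.26 0 0 0 -0.36 0" --pt "0.087 -0.304 0 0 0 -0.42 0" --pt "0.1 -0.347 0 0 0 -0.487 0" --pt "0.1 -0.347 0 0 0 -0.487 0" --pt "0.1 -0.347 0 0 0 -0.487 0"

```text
clock: 2.6
position: [0.46, 0.2084, 0.231]
tool_rot: [-3.142, 0.001, 0.877]
force: [-0.6, -0.7, -0.1]
grip_width: 0.0855
```

```bash
python3 - <<'E'
from h import *
s=telemetry.observe();p,d=imaging.grab_frame("wrist");cv2.imwrite("pics/w1.png",p);np.save("w1.npy",d)
print(s["clock"],s["position"],s["tool_rot"],s["qpos"])
c,T=T_of("wrist",s);measure(p,d,c,T,(0,0,640,480))
E
```

```text
2.6 [0.46000132 0.20843453 0.23101437] [-3.14155262e+00  8.07951297e-04  8.77239825e-01] [-0.198944    0.35842841 -0.43784231  1.89408996  0.18689093  0.92965683
 -1.41840431]
bar px 746 ztop 0.12112431880470695
bar rect mm ((462.6947326660156, 209.80233764648438), (47.09916687011719, 9.35665512084961), 50.58259582519531)
bar yaw 50.58261
mark [188.04  76.1 ] 50 [0.45133566 0.38648768 0.06      ] depth z 0.061103332166415
mark [116.  155.7] 30 [0.35008493 0.383314   0.06      ] depth z 0.06107988755578131
mark [366.97560976 185.24390244] 82 [0.51232678 0.21078171 0.06      ] depth z 0.06154629029528985
mark [289.44117647 255.94117647] 34 [0.41045358 0.20492646 0.06      ] depth z 0.061322441600600186
mark [375.64150943 385.35849057] 53 [0.3825853 0.0266394 0.06     ] depth z 0.060904946244066616
```

View pics/w1.png

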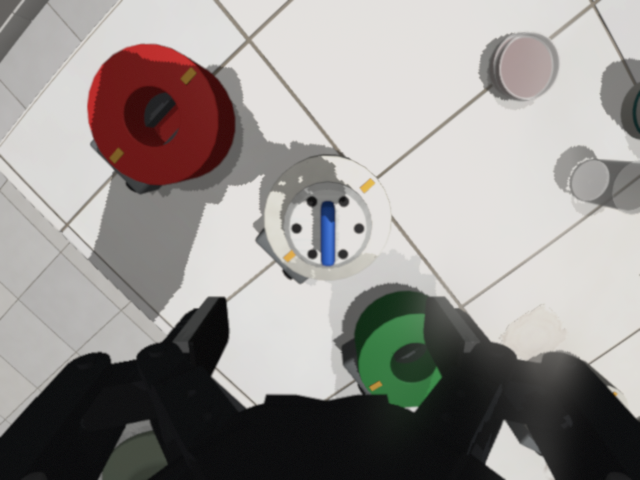

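Wrist view: the bar is at (328,232) and its marks at (367,185) and (289,256). The drive centre is about (0.461, 0.208) with slot yaw 3.3°, the bar yaw is 50.4°, and the bar top is at 0.121. All of this fits the given sizes. I'll descend and grip.

>>> carry_out --pt "0.001 0.001 0.03 0 0 0 0" --pt "0.001 0.001 0.06 0 0 0 0" --pt "0.001 0.001 0.09 0 0 0 0" --pt "0.001 0.001 0.115 0 0 0 0" --pt "0.001 0.001 0.13 0 0 0 0" --pt "0.001 0.001 0.138 0 0 0 0" --pt "0.001 0.001 0.138 0 0 0 0" --pt "0.001 0.001 0.138 0 0 0 60" --force 25

```text
clock: 3.65
position: [0.4619, 0.2092, 0.094]
tool_rot: [3.141, -0.001, 0.878]
force: [0.2, -0.1, 0.2]
grip_width: 0.0699
```

>>> carry_out --pt "0 0 0 0 0 0 255" --pt "0 0 0 0 0 0 255" --pt "0 0 0 0 0 0 255" --pt "0 0 0 0 0 0 255" --pt "0 0 0 0 0 0 255" --pt "0 0 0 0 0 0 255" --pt "0 0 0 0 0 0 255" --pt "0 0 0 0 0 0 255" --force 25

```text
clock: 4.65
position: [0.4617, 0.2091, 0.0935]
tool_rot: [3.141, -0.0, 0.878]
force: [-0.9, -0.7, 5.7]
grip_width: 0.0116
```

Gripped: the width is 11.6 mm, against a 12 mm bar. Turning −47° about world z.

>>> carry_out --pt "0 0 0 0 0 0.08 255" --pt "0 0 0 0 0 0.17 255" --pt "0 0 0 0 0 0.26 255" --pt "0 0 0 0 0 0.35 255" --pt "0 0 0 0 0 0.44 255" --pt "0 0 0 0 0 0.53 255" --pt "0 0 0 0 0 0.62 255" --pt "0 0 0 0 0 0.71 255" --pt "0 0 0 0 0 0.78 255" --pt "0 0 0 0 0 0.82 255"

```text
clock: 5.9
position: [0.4613, 0.2091, 0.0931]
tool_rot: [3.141, 0.0, 0.056]
force: [0.4, 0.2, -2.3]
grip_width: 0.0122
```

```bash
python3 - <<'E'
from h import *
s=telemetry.observe();p,d=imaging.grab_frame("wrist");cv2.imwrite("pics/w2.png",p);np.save("w2.npy",d)
print(s["clock"],s["position"],s["tool_rot"],s["qpos"],s["force"],s["moment"],s["grip_width"])
c,T=T_of("wrist",s);measure(p,d,c,T,(0,0,640,480))
E
```

```text
5.9 [0.46125057 0.20910675 0.09309106] [3.14139937e+00 4.66412564e-04 5.64034571e-02] [-0.4356014   0.54442246 -0.14197424  2.01631987  0.13203596  0.58985761
 -2.18162009] [ 0.439151    0.20348202 -2.33775089] [ 0.01131537 -0.02494812 -0.01369913] 0.012183425306263445
bar px 3365 ztop 0.12048892183893073
bar rect mm ((465.9854736328125, 209.15699768066406), (53.3604850769043, 10.886456489562988), 2.6210150718688965)
bar yaw 2.6210272
mark [327.76013514 185.21959459] 296 [0.51227232 0.2108613  0.06      ] depth z 0.06140323966362443
mark [ 26.92537313 272.23134328] 134 [0.45248658 0.38746825 0.06      ] depth z 0.06130025329024488
mark [586.88095238 397.87301587] 126 [0.3812972  0.02698742 0.06      ] depth z 0.061182001921532364
mark [ 62.75757576 408.83333333] 66 [0.35146422 0.38469705 0.06      ] depth z 0.061243465564517346
```

View pics/w2.png

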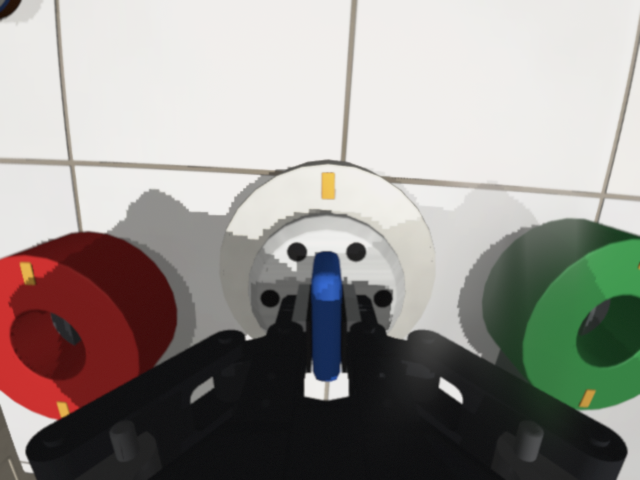

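The bar (column 327) lines up with the far mark at (328,185), and the rotor is still held at proud height, with its 2.3 N weight on the gripper. Lowering it while still gripped.

>>> carry_out --pt "0 0 0.002 0 0 0 255" --pt "0 0 0.004 0 0 0 255" --pt "0 0 0.006 0 0 0 255" --pt "0 0 0.006 0 0 0 255"

```text
clock: 6.45
position: [0.4614, 0.2091, 0.0871]
tool_rot: [3.141, 0.0, 0.058]
force: [-0.7, 0.1, -3.9]
grip_width: 0.0115
```

No resistance. I'll lower it most of the rest of the way.

>>> carry_out --pt "0 0 0.002 0 0 0 255" --pt "0 0 0.004 0 0 0 255" --pt "0 0 0.006 0 0 0 255" --pt "0 0 0.007 0 0 0 255" --pt "0 0 0.007 0 0 0 255"

```text
clock: 7.08
position: [0.4614, 0.2091, 0.0802]
tool_rot: [3.142, 0.0, 0.058]
force: [-0.6, 0.2, -2.8]
grip_width: 0.0115
```

>>> carry_out --pt "0 0 0 0 0 0 200" --pt "0 0 0 0 0 0 150" --pt "0 0 0 0 0 0 100" --pt "0 0 0 0 0 0 60" --pt "0 0 0 0 0 0 60" --pt "0 0 0 0 0 0 60"

```text
clock: 7.82
position: [0.4615, 0.2091, 0.0803]
tool_rot: [3.142, -0.0, 0.058]
force: [0.3, 0.5, 0.4]
grip_width: 0.0655
```

>>> carry_out --pt "0 0 -0.02 0 0 0 60" --pt "0 0 -0.05 0 0 0 60" --pt "0 0 -0.09 0 0 0 60" --pt "0 0 -0.13 0 0 0 60" --pt "0 0 -0.15 0 0 0 60" --pt "0 0 -0.15 0 0 0 60" --pt "0 0 -0.15 0 0 0 60"

```text
clock: 8.7
position: [0.4612, 0.2089, 0.2296]
tool_rot: [3.141, 0.001, 0.058]
force: [1.2, -0.1, -0.3]
grip_width: 0.0651
```

```bash
python3 - <<'E'
from h import *
s=telemetry.observe();p,d=imaging.grab_frame("wrist");cv2.imwrite("pics/w3.png",p)
print(s["clock"],s["position"],s["tool_rot"],s["force"])
c,T=T_of("wrist",s);measure(p,d,c,T,(200,0,440,480))
# disc top heights round rim: points r 28..37 from axis
vv,uu=np.mgrid[0:480:2,0:640:2];vv=vv.ravel();uu=uu.ravel();dd=d[vv,uu].astype(float);ok=dd>0
P=pts(c,T,np.c_[uu,vv][ok],d=dd[ok]);q=P[:,:2]-[.4614,.208];r=np.hypot(*q.T);a=np.degrees(np.arctan2(q[:,1],q[:,0]))
for k in range(-180,180,45):
    m=(r>.029)&(r<.036)&(a>=k)&(a<k+45)
    m2=(r>.046)&(r<.058)&(a>=k)&(a<k+45)
    print(k,m.sum(),np.median(P[m,2]),m2.sum(),np.median(P[m2,2]))
p,d=imaging.grab_frame("top");cv2.imwrite("pics/top3.png",p)
c,T=T_of("top");measure(p,d,c,T,(205,195,285,285))
E
```

```text
8.7 [0.46116094 0.20892828 0.22961283] [3.14118678e+00 7.91006321e-04 5.77691161e-02] [ 1.20099967 -0.1365007  -0.31189604]
bar px 680 ztop 0.107313208429699
bar rect mm ((463.0350646972656, 209.30908203125), (46.64004898071289, 9.177041053771973), 3.5349349975585938)
bar yaw 3.5349464
mark [326.55555556 168.25925926] 81 [0.51228681 0.21114771 0.06      ] depth z 0.06158761197274781
mark [326.78846154 272.03846154] 52 [0.41067555 0.20501015 0.06      ] depth z 0.06137371702446093
-180 30 0.07410914553299416 114 0.06057080058328168
-135 157 0.24846141424615198 672 0.29661355195378003
-90 1064 0.3035944806666121 2089 0.30872667310130614
-45 61 0.07389651825239663 146 0.06044682072312407
0 58 0.07419708308911585 147 0.060508107934067856
45 1108 0.309865278672549 1585 0.3075372114423305
90 222 0.25260473171382514 999 0.2951892081636488
135 34 0.07428114091430779 115 0.06044668012146315Traceback (most recent call last):
  File "<stdin>", line 13, in <module>
  File "h.py", line 23, in measure
    vv,uu=np.nonzero(b);P=pts(c,T,np.c_[uu,vv],d=d[vv,uu].astype(float))
                          ~~~^^^^^^^^^^^^^^^^^^^^^^^^^^^^^^^^^^^^^^^^^^^
  File "h.py", line 11, in pts
    n=cv2.undistortPoints(uv,c["mtx"],c["dist_coeffs"]).reshape(-1,2)
      ~~~~~~~~~~~~~~~~~~~^^^^^^^^^^^^^^^^^^^^^^^^^^^^^^
cv2.error: OpenCV(4.12.0) /io/opencv/modules/calib3d/src/undistort.dispatch.cpp:347: error: (-215:Assertion failed) CV_IS_MAT(_src) && CV_IS_MAT(_dst) && (_src->rows == 1 || _src->cols == 1) && (_dst->rows == 1 || _dst->cols == 1) && _src->cols + _src->rows - 1 == _dst->rows + _dst->cols - 1 && (CV_MAT_TYPE(_src->type) == CV_32FC2 || CV_MAT_TYPE(_src->type) == CV_64FC2) && (CV_MAT_TYPE(_dst->type) == CV_32FC2 || CV_MAT_TYPE(_dst->type) == CV_64FC2) in function 'cvUndistortPointsInternal'
```

View pics/w3.png

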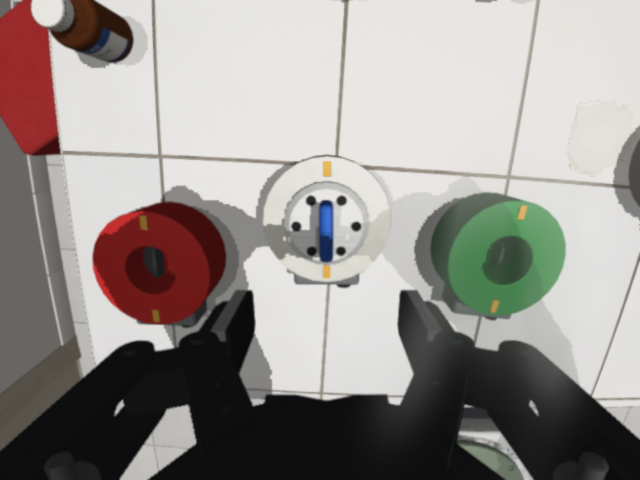

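View pics/top3.png

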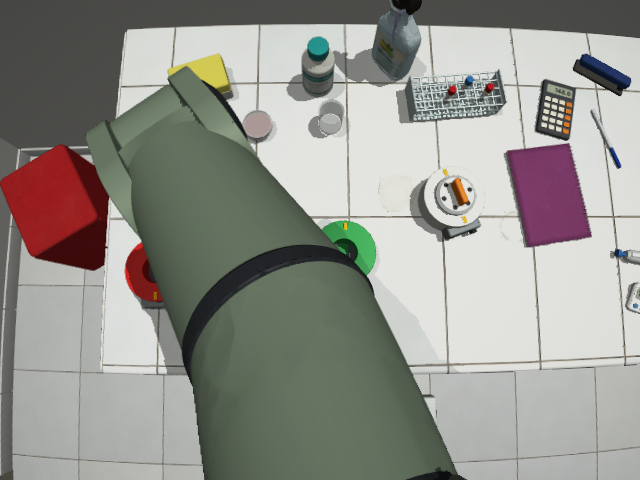

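The wrist view shows the bar at (326,230), lined up with the marks at (327,168) and (327,272). The disc top is level at 0.074 with the drum at 0.060–0.061, so the rotor is home. In the top view the arm hides the blue drive, which is why that second check failed. It shows the orange rotor unchanged at (460,192).

```bash
python3 -c "
from workcell import ticket;print(ticket.job_done())"
```

```text
the job is handed in; nothing more can be done
None
```

The blue rotor is fully home on its drive, and I have handed the job in. I gripped it by its bar, turned it about 47° clockwise (seen from above), lowered it 13 mm with the gripper, let go and moved the arm up clear. It took about 9 s of the 32 s allowed.

**Last wrist-camera check:**
- **Alignment:** the grip is at 3.5° and the line through the two yellow marks is also at 3.5°.
- **Height:** the bar top is at 0.107 m, down from 0.121 m, which matches the 14 mm drop.
- **Flatness:** the disc top is level at 0.074 m in the four sectors I could measure, with the drum at 0.060–0.061 m. The gripper's fingers or body hid the other four.
- **Forces:** no reading at the end of a move went above about 6 N.

**Check that failed:** the top-camera repeat of the measurement could not be made, because the arm hid the blue drive. That picture did show the orange rotor looking the same as at the start.

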